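# Set a sleeve up for a run-out check with the dial gauge

## Robot

A 6-joint arm with a two-finger parallel gripper is mounted at the origin on the work surface. World frame = base frame: x ahead of the robot, y to its left, z up, the work surface at z = 0. Lengths are in m, angles in rad, forces in N, time in s.
With the tool pointing down it reaches from about 0.35 to 0.925 m from the base axis. Payload 6.4 kg.
Tool frame: the origin (TCP) lies at the very end of the fingers, on their centre line; the grasp point (between the pads) lies ctrl.grip_point_offset behind it (ctrl.grip_point_offset is the distance from the TCP to the grasp point, in m); y points along the fingers, x is the direction in which the jaws open and shut, and the axes are right-handed (so a half turn about y gives the same grasp; the last joint's range is limited). The gripper opens to 85 mm and grips with 20 to 120 N. Pads are 22 mm wide; open, the fingers measure 114 mm over their backs; the gripper's body (76 mm by 85 mm) begins 54 mm behind the grasp point. The pads swing forward as they close: fully open they stand 13 mm farther back than shut.
Start: joints at [1.147, 0.245, 1.558, -0, 1.339, -0.174], TCP at [0.161, 0.63, 0.231] pointing down, gripper open.
Joint ranges: [-3.13, 3.13], [-1.02, 2.26], [0.13, 2.54], [-0.95, 4.09], [0.21, 2.88], [-2.74, 2.74]. Speed limits (rad/s): [2.57, 2.57, 3.14, 3.14, 3.14, 3.14].

## Interface

Orientations are given as a rotation vector (axis times angle).
In Python, from station import ctrl gives the robot as it stands.
- The arm moves only by the tool drive_tool, never from a script. Its argument "deltas" is a list of rows, each an object of numbers: "tx", "ty", "tz": the shift along the tool's x, y, z as a fraction of full scale; "rx", "ry", "rz": the turn, a rotation vector about the tool's x, y, z as a fraction of full scale; "gripper": the opening, from 0 (shut) to 1 (fully open). In form: [{"tx": .., "ty": .., "tz": .., "rx": .., "ry": .., "rz": .., "gripper": ..}, ...]. A call has 1 to 20 rows; each row shifts and turns the commanded pose from where the row before left it, along the tool's axes as they then stand; what a row does not reach is not made up. Full scale, the value 1, is 400 mm for a shift and pi/4 rad for a turn. A row lasts 1/10 s, in which the tool goes at most 50 mm and 8.59 degrees, less where a joint would pass 70% of its speed; a pose out of reach is approached as far as the arm can. A call with a number of a shift or a turn outside -1 to 1 is refused whole. A call with a gripper value outside its range is refused whole. The fingers move at their own pace and stop on an object; "newtons" is the grip in N (left out, the last holds). Time passes only in rows, so rows that do not move let the fingers close. It gives the time, the measured TCP pose, the force and the opening at its end, in the units of the state.
- ctrl.state(): the state, without advancing time (a new reading comes with each control period).
- ctrl.grab_frame(name): name is "scene" or "side" or "wrist"; returns the picture (420x560x3 uint8, red, green, blue); there is no depth.
- ctrl.camera_info(name): a dict with "fx", "fy", "cx", "cy" (pixels), "xyz" and "orientation" of the camera in the world; the wrist camera has in their place "tool_from_camera" (4x4, takes a point from camera to tool coordinates, whose origin is the TCP and whose axes are the tool frame's). Camera axes: x right, y up, looking along -z (the intrinsics and any distortion apply to the point x, -y, -z); pixel columns grow to the right and rows downward; lengths in m; the calibration is good to about 2 mm. The wrist camera is an equidistant fisheye: a pixel r from the principal point sees the ray r / f radians off the axis. A picture is of the moment at which its call begins: read the wrist's pose just before it. camera_info takes no time and is no camera call.
- ctrl.job_done(): hands the job in, once; it reports no verdict.
Trained networks look in the newest picture that a camera, given by its name, has taken for a name from the list of things; names that differ only in an ending like _2 or _b are one class to them, and where a whole thing is asked for, a point or a joint stands for the part that bears it (a point fixed in the world has none). Each returns a list of dicts, best first, with "p" (0 to 1); they miss things now and then, are a little off and sometimes report something else, mostly with a low value. They report only what shows in the picture. A call takes as long as a camera call. They do not tell look-alikes from the thing itself.
- ctrl.boxes_of(camera, name): "position" ([column, row] as shares, 0 to 1, of the picture: columns of its width, rows of its height, amid what is visible of it).
- ctrl.cut_out(camera, name): "pixels" (420x560 bool, what is visible of it) and "position" ([column, row] as shares, 0 to 1, of the picture: columns of its width, rows of its height, amid what is visible of it).
- ctrl.spot_point(camera, name): "position" ([column, row] as shares, 0 to 1, of the picture: columns of its width, rows of its height: a listed point, or the origin of a listed thing).
The state is a dict: "time_s": time; "q": joint angles; "qd": joint speeds; "tau": joint torques, N m; "tool_pos": TCP position; "tool_rot": TCP orientation; "wrist_force": force on the tool from outside, world axes, zero at the start; "torque": the same for the moment, N m; "gripper_width": finger opening in m.
Only numpy, scipy, OpenCV 4.12 (cv2) and the standard library are available. Lean on these libraries where they do the work, as an engineer would, in place of code of your own. Each camera call takes 0.05 s, during which the arm holds its last target. There are 200 camera calls.

## Task

Set the big flanged sleeve up for a run-out check: stand it upright, flange down, in the middle of the rotary table's faceplate and let go of it. Then swing the dial gauge's stiff arm round by its clamp knob until the gauge's ball bears on the side of the sleeve with the plunger pushed about half-way in, so that the gauge can read both ways, and leave the arm there. Never drive the plunger in to its stop, and leave the other parts and tools where they are.

Things in the scene. Friction and masses are not known exactly. Their poses are not given: they have to be found in the camera images.
- sleeve_mid (a point): Centre of the big flanged sleeve, 37.5 mm above its underside: a loose plain steel part 75 mm tall, about 0.55 kg. Foot flange 60 mm diameter, 12 mm thick; above it a 40 mm diameter cylinder to the top, with a 26 mm bore. z points up from the flange. It starts upright on the cream board (fixed, top 3 mm above the table), to the robot's right; the only part with a 60 mm flange.
- plate_centre (a point): Centre of the top face of the rotary table's faceplate, where the sleeve is to stand: a flat steel disc of 160 mm diameter with concentric ring grooves and three slots (marks only), its top 75 mm above the table, on a black foot of 210 mm diameter. Fixed; the faceplate does not turn. A handwheel sticks out of its side, below the faceplate's level.
- column_axis (a point): Point on the axis of the indicator stand's steel column, 120 mm above the table (level with the plunger). The stand is fixed: a grey base block of 62 x 50 x 54 mm with an upright 16 mm column, top 202 mm above the table. The arm swings about this vertical axis.
- knob_grip (a point): Mid-height of the arm's clamp knob, the handle to swing it by: an upright black cylinder of 26 mm diameter from 124 to 160 mm above the table (this point at 142 mm), 155 mm out from the column axis. It does not turn on the arm. Below it is a 22 mm wide black block on the arm, a level 12 mm rod at 98 mm height. x points outwards along the arm, y the way the plunger points.
- dial_centre (a point): Centre of the dial gauge, 220 mm out along the arm from the column axis, 120 mm above the table: a round case of 56 mm diameter, 24 mm thick, lying flat with its white dial up. x points outwards along the arm, y the way the plunger points, square to the arm. The hand sweeps clockwise over a 57 degree arc of 11 marks, one a mm; at half travel it points straight outwards, at the middle mark.
- ball (a point): Centre of the 5 mm diameter ball at the plunger's tip, 120 mm above the table. With the plunger out it is 66.5 mm from the dial centre along the dial's y axis (level, square to the arm), and nearer by as much as the plunger is pushed in. The plunger is a 4.4 mm rod behind the ball.
- swing (a joint): Angle of the gauge arm about the column, rad, 0 to 2.4. Growing is anticlockwise seen from above and brings the gauge ball first towards the rotary table. Stiff: it takes about 4 N at the knob and stays where it is left. It starts well back; the ball meets a centred sleeve after a swing of some 0.5 to 1.6 rad.
- plunger (a joint): How far the gauge's plunger is pushed in, m: 0 is fully out, 0.010 is the inner stop, 0.005 is half-way. Sprung outwards with 0.7 N at the start of travel and 1.3 N at the end.
- pin: Bystander: tall plain steel pin, 34 mm diameter, 96 mm high, upright on the cream board. Origin: centre of its underside.
- bush: Bystander: plain steel bush without flange, 40 mm diameter, 44 mm high, on the cream board. Origin: centre of its underside.
- plug: Bystander: small stepped plug, 54 mm high, foot 40 mm diameter and 8 mm thick, stem 24 mm, on the cream board. Origin: centre of its underside.
- cone_a: Bystander: small steel centre with a pointed top, 18 mm diameter, 24 mm high, at the robot's side of the cream board. Origin: centre of its underside.
- cone_b: Bystander: small steel centre like the other, at the far side of the cream board. Origin: centre of its underside.
- brass_cup: Bystander: shallow brass cup, 46 mm diameter, 15 mm high, beyond the rotary table. Origin: centre of its underside.
- spanner: Bystander: open-ended spanner, 160 mm long, lying between the robot and the rotary table. Origin: under its middle.
There are look-alikes about, which are no part of the job. What is shaped like the part that bears sleeve_mid but orange or purple is not meant.

How it is judged:
By the outcome, as a careful person would: the job done as asked, in the order asked, and still so for the second after the job is handed in, with the robot touching nothing.
It also fails if it takes over 58 s, if anything falls off the work surface, if the arm or the gripper's body presses on something with over 40 N, if the wrist force passes 120 N, or if a joint passes its speed limit or range.

## Working session

There is one attempt and no reset: what is moved stays moved. The work goes in short steps, Python scripts to look and compute and a tool call to move; the robot and the scene stay as the last step left them, time stands still between calls to the robot, and variables do not carry over. Pictures are saved under pics/ and viewed, about 8 in all and at most 12, crops included, and the job is handed in when it is done.

Besides the shell and the picture viewer there is one more tool, called after ">>>" by a JSON object that holds its "method" and its "body". drive_tool: Moves the arm, as the interface text tells. Its arguments: {"type":"object","properties":{"deltas":{"type":"array","items":{"type":"object","properties":{"tx":{"type":"number","minimum":-1,"maximum":1},"ty":{"type":"number","minimum":-1,"maximum":1},"tz":{"type":"number","minimum":-1,"maximum":1},"rx":{"type":"number","minimum":-1,"maximum":1},"ry":{"type":"number","minimum":-1,"maximum":1},"rz":{"type":"number","minimum":-1,"maximum":1},"gripper":{"type":"number"}}}},"newtons":{"type":"number"}},"required":["deltas"]}

```bash
mkdir -p pics; cat > h.py <<'E'
import numpy as np,cv2
from scipy.spatial.transform import Rotation as R
from station import ctrl
def grab(n,f=None):
    im=ctrl.grab_frame(n)
    if f: cv2.imwrite('pics/'+f,im[:,:,::-1])
    return im
def ray(cam,col,row,st=None):
    i=ctrl.camera_info(cam)
    x=(col-i['cx'])/i['fx'];y=(row-i['cy'])/i['fy']
    if cam=='wrist':
        st=st or ctrl.state();r=np.hypot(x,y);s=np.sin(r)/r if r>1e-9 else 1
        d=np.array([x*s,-y*s,-np.cos(r)])
        T=np.array(i['tool_from_camera']);Q=R.from_rotvec(st['tool_rot']).as_matrix()
        return np.array(st['tool_pos'])+Q@T[:3,3],Q@T[:3,:3]@d
    d=np.array([x,-y,-1]);d/=np.linalg.norm(d)
    o=np.array(i['orientation'])
    Q=o if o.shape==(3,3) else R.from_rotvec(o).as_matrix()
    return np.array(i['xyz']),Q@d
def atz(cam,pos,z,st=None):
    o,d=ray(cam,pos[0]*560,pos[1]*420,st);return o+d*(z-o[2])/d[2]
def tri(rs):
    A=sum(np.eye(3)-np.outer(d,d) for o,d in rs);b=sum((np.eye(3)-np.outer(d,d))@o for o,d in rs)
    return np.linalg.solve(A,b)
E
python3 - <<'E'
from h import *
np.set_printoptions(precision=4,suppress=True)
for c in('scene','side','wrist'):
    grab(c,c+'0.png'); print(c,ctrl.camera_info(c))
    for n,z in(('sleeve_mid',.0405),('plate_centre',.075),('column_axis',.12),('knob_grip',.142),('dial_centre',.12),('ball',.12)):
        print(n,[(round(q['p'],2),np.round(np.array(q['position'])*[560,420],1),atz(c,q['position'],z)) for q in ctrl.spot_point(c,n)[:3]])
print(ctrl.state(),ctrl.grip_point_offset)
a=cv2.imread('pics/scene0.png');b=cv2.imread('pics/side0.png')
E
```

```text
scene {'fx': 523.5354908859059, 'fy': 523.5354908859059, 'cx': 282.67115207888065, 'cy': 202.81334610356433, 'xyz': array([ 1.4333, -0.4309,  1.0102]), 'orientation': array([0.7345, 0.4792, 1.0853])}
sleeve_mid [(0.98, array([180.3, 276.5]), array([ 0.6003, -0.3304,  0.0405])), (0.78, array([ 88.1, 239.4]), array([ 0.3868, -0.5129,  0.0405])), (0.74, array([ 84.7, 271.3]), array([ 0.492 , -0.5365,  0.0405]))]
plate_centre [(0.78, array([321.3, 213.5]), array([0.573 , 0.0573, 0.075 ]))]
column_axis [(0.55, array([410. , 189.7]), array([0.6273, 0.2849, 0.12  ]))]
knob_grip [(0.85, array([387.7, 150.3]), array([0.4823, 0.3052, 0.142 ]))]
dial_centre [(0.92, array([375.5, 142.4]), array([0.4113, 0.3122, 0.12  ]))]
ball []
side {'fx': 506.695827232607, 'fy': 506.695827232607, 'cx': 278.50176851733016, 'cy': 204.40756623897437, 'xyz': array([ 0.0411, -1.1866,  0.9439]), 'orientation': array([ 0.9792, -0.2015, -0.3314])}
sleeve_mid [(0.91, array([301.6, 365.3]), array([ 0.3736, -0.5199,  0.0405])), (0.89, array([352.4, 288. ]), array([ 0.5982, -0.3371,  0.0405])), (0.65, array([249.4, 363.4
[... 512 characters left out ...]
0.0003, -0.0011],
       [ 0.0001,  0.2859, -0.9582, -0.1434],
       [-0.0008,  0.9582,  0.2859,  0.074 ],
       [ 0.    ,  0.    ,  0.    ,  1.    ]])}
sleeve_mid []
plate_centre []
column_axis []
knob_grip []
dial_centre []
ball []
{'time_s': 1.05, 'q': array([ 1.1469,  0.2451,  1.5578, -0.    ,  1.3387, -0.1741]), 'qd': array([-0.0011,  0.0011, -0.0005,  0.0012,  0.0001,  0.0007]), 'tau': array([  0.0007, -42.9479, -32.6451,  -0.0001,   0.0003,  -0.    ]), 'tool_pos': array([0.1607, 0.6298, 0.2313]), 'tool_rot': array([-1.3171, -1.0233,  1.0232]), 'wrist_force': array([-1.078 ,  1.0267, -0.022 ]), 'torque': array([ 0.0047,  0.0382, -0.0192]), 'gripper_width': 0.08535695252853137} 0.0187
```

View pics/scene0.png

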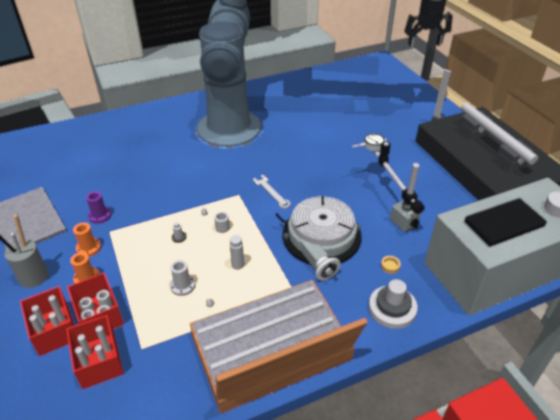

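View pics/side0.png

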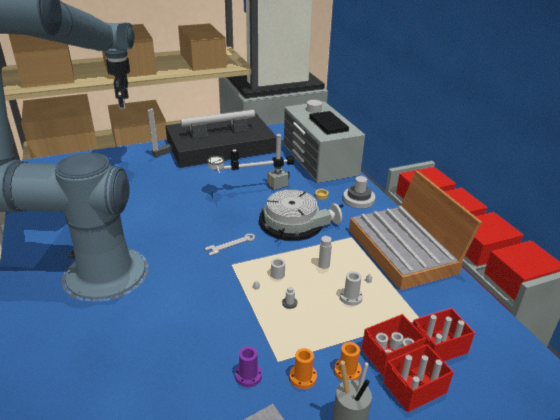

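The scene view shows the sleeve at (180,276), the faceplate at (322,214), the gauge dial at (375,142), and the stand column near (410,190). In the side view the sleeve is at (352,288), the faceplate at (291,203), the dial at (216,163), and the column near (278,155). The orange and purple look-alikes are off the board.

```bash
cat >> h.py <<'E'
np.set_printoptions(precision=4,suppress=True)
def plan(tx,ty,tz,ang=None,st=None):
    "tool-frame delta (m, rad) to TCP target; ang = heading of tool x in the world, tool y down"
    st=st or ctrl.state();Q=R.from_rotvec(st['tool_rot']);p=np.array(st['tool_pos'])
    x=Q.as_matrix()[:,0];h=np.arctan2(x[1],x[0])
    print('t',round(st['time_s'],2),'pos',p,'head',round(np.degrees(h),2),'y',Q.as_matrix()[:,1],'F',st['wrist_force'],'w',round(st['gripper_width'],4))
    d=Q.inv().apply(np.array([tx,ty,tz])-p)
    print('shift/0.4 (tool axes, unturned):',d/.4)
    if ang is not None:
        a=np.radians(ang);X=np.array([np.cos(a),np.sin(a),0]);Y=np.array([0,0,-1.])
        G=R.from_matrix(np.c_[X,Y,np.cross(X,Y)]);r=(Q.inv()*G).as_rotvec()
        print('turn/(pi/4):',r/(np.pi/4))
E
python3 - <<'E'
from h import *
P={}
S={c:{} for c in('scene','side')}
near={'sleeve_mid':(.6,-.333)}
for c in S:
    grab(c)
    for n,z in(('sleeve_mid',.0405),('plate_centre',.075),('column_axis',.12),('knob_grip',.142),('dial_centre',.12),('ball',.12),('pin',.003),('bush',.003),('plug',.003),('cone_a',.003)):
        q=[r for r in ctrl.spot_point(c,n) if n not in near or np.linalg.norm(atz(c,r['position'],z)[:2]-near[n])<.05]
        if q: S[c][n]=ray(c,q[0]['position'][0]*560,q[0]['position'][1]*420)
for n in S['scene']:
    if n in S['side']: print(n,tri([S[c][n] for c in S]))
plan(.6,-.333,.25,90)
E
```

```text
sleeve_mid [ 0.6    -0.3287  0.0349]
plate_centre [0.5868 0.0417 0.0777]
column_axis [0.628  0.2744 0.1286]
knob_grip [0.4717 0.3036 0.1384]
dial_centre [ 0.4962 -0.1549  0.1544]
ball [ 0.587  -0.1802  0.0021]
pin [ 0.5506 -0.2215  0.0823]
bush [ 0.4445 -0.1765  0.0034]
plug [ 0.4351 -0.2979  0.0064]
cone_a [ 0.6733 -0.2892  0.0036]
t 2.15 pos [0.1607 0.6298 0.2313] head 75.69 y [ 0. -0. -1.] F [0.6958 0.6014 0.3363] w 0.0855
shift/0.4 (tool axes, unturned): [-2.0609 -0.0468 -1.6593]
turn/(pi/4): [ 0.     -0.3181 -0.    ]
```

>>> {"method": "drive_tool", "body": {"deltas": [{"ty": -0.06, "tx": -0.06, "tz": -0.05}, {"ty": -0.06, "tx": -0.08, "tz": -0.06}, {"tx": -0.095, "tz": -0.0765}, {"tx": -0.095, "tz": -0.0765}, {"tx": -0.095, "tz": -0.0765}, {"tx": -0.095, "tz": -0.0765}, {"tx": -0.095, "tz": -0.0765}, {"tx": -0.095, "tz": -0.0765}, {"tx": -0.095, "tz": -0.0765}, {"tx": -0.095, "tz": -0.0765}, {"tx": -0.095, "tz": -0.0765}, {"tx": -0.095, "tz": -0.0765}, {"tx": -0.095, "tz": -0.0765}, {"tx": -0.095, "tz": -0.0765}, {"tx": -0.095, "tz": -0.0765}, {"tx": -0.095, "tz": -0.0765}, {"tx": -0.095, "tz": -0.0765}, {"tx": -0.095, "tz": -0.0765}, {"tx": -0.095, "tz": -0.0765}, {"tx": -0.095, "tz": -0.0765}]}}

```text
validation failed for argument at $.de...
```

```bash
python3 - <<'E'
from h import *
plan(.6,-.331,.21,75.7)
print(ctrl.state()['q'])
E
```

```text
t 2.15 pos [0.1607 0.6298 0.2313] head 75.69 y [ 0. -0. -1.] F [0.6958 0.6014 0.3363] w 0.0855
shift/0.4 (tool axes, unturned): [-2.056   0.0532 -1.658 ]
turn/(pi/4): [ 0.     -0.0003  0.    ]
[ 1.1469  0.2451  1.5578 -0.      1.3387 -0.1741]
```

>>> {"method": "drive_tool", "body": {"deltas": [{"tx": -0.06, "ty": -0.06, "tz": -0.05, "rx": 0, "ry": 0, "rz": 0, "gripper": 1}, {"tx": -0.08, "ty": -0.06, "tz": -0.06, "rx": 0, "ry": 0, "rz": 0, "gripper": 1}, {"tx": -0.095, "ty": 0, "tz": -0.0765, "rx": 0, "ry": 0, "rz": 0, "gripper": 1}, {"tx": -0.095, "ty": 0, "tz": -0.0765, "rx": 0, "ry": 0, "rz": 0, "gripper": 1}, {"tx": -0.095, "ty": 0, "tz": -0.0765, "rx": 0, "ry": 0, "rz": 0, "gripper": 1}, {"tx": -0.095, "ty": 0, "tz": -0.0765, "rx": 0, "ry": 0, "rz": 0, "gripper": 1}, {"tx": -0.095, "ty": 0, "tz": -0.0765, "rx": 0, "ry": 0, "rz": 0, "gripper": 1}, {"tx": -0.095, "ty": 0, "tz": -0.0765, "rx": 0, "ry": 0, "rz": 0, "gripper": 1}, {"tx": -0.095, "ty": 0, "tz": -0.0765, "rx": 0, "ry": 0, "rz": 0, "gripper": 1}, {"tx": -0.095, "ty": 0, "tz": -0.0765, "rx": 0, "ry": 0, "rz": 0, "gripper": 1}, {"tx": -0.095, "ty": 0, "tz": -0.0765, "rx": 0, "ry": 0, "rz": 0, "gripper": 1}, {"tx": -0.095, "ty": 0, "tz": -0.0765, "rx": 0, "ry": 0, "rz": 0, "gripper": 1}]}}

```text
time_s: 3.35
tool_pos: [0.3924, 0.119, 0.2797]
tool_rot: [-1.318, -1.024, 1.022]
wrist_force: [1.6, 1.0, 0.5]
gripper_width: 0.0856
```

```bash
python3 - <<'E'
from h import *
plan(.6,-.331,.21,75.7)
print(ctrl.state()['q'])
E
```

```text
t 3.35 pos [0.3924 0.119  0.2797] head 75.69 y [ 0.0016  0.0002 -1.    ] F [1.5836 0.9958 0.5114] w 0.0856
shift/0.4 (tool axes, unturned): [-0.9618  0.175  -0.7806]
turn/(pi/4): [ 0.0019 -0.0003  0.0007]
[ 0.0161 -0.4033  2.0795  0.0001  1.4638 -1.3049]
```

```bash
python3 - <<'E'
from h import *
grab('wrist','w1.png')
for n,z in(('plate_centre',.075),('column_axis',.12),('knob_grip',.142),('dial_centre',.12),('ball',.12),('sleeve_mid',.0405)):
    print(n,[(round(q['p'],2),np.round(np.array(q['position'])*[560,420],1),atz('wrist',q['position'],z)) for q in ctrl.spot_point('wrist',n)[:3]])
E
```

```text
plate_centre [(0.95, array([264.3, 336.4]), array([0.5776, 0.0512, 0.075 ])), (0.27, array([ 52.9, 269.9]), array([ 0.4167, -0.2201,  0.075 ]))]
column_axis []
knob_grip [(0.74, array([464.8, 235.4]), array([0.4698, 0.3024, 0.142 ]))]
dial_centre [(0.82, array([454.7, 171. ]), array([0.405 , 0.3097, 0.12  ]))]
ball [(0.52, array([396.3, 178.8]), array([0.3981, 0.2422, 0.12  ])), (0.17, array([ 70.4, 222.7]), array([ 0.356 , -0.1093,  0.12  ]))]
sleeve_mid []
```

>>> {"method": "drive_tool", "body": {"deltas": [{"tx": -0.06, "ty": 0, "tz": -0.045, "rx": 0, "ry": 0, "rz": 0, "gripper": 1}, {"tx": -0.096, "ty": 0, "tz": -0.078, "rx": 0, "ry": 0, "rz": 0, "gripper": 1}, {"tx": -0.096, "ty": 0, "tz": -0.078, "rx": 0, "ry": 0, "rz": 0, "gripper": 1}, {"tx": -0.096, "ty": 0, "tz": -0.078, "rx": 0, "ry": 0, "rz": 0, "gripper": 1}, {"tx": -0.096, "ty": 0, "tz": -0.078, "rx": 0, "ry": 0, "rz": 0, "gripper": 1}, {"tx": -0.096, "ty": 0, "tz": -0.078, "rx": 0, "ry": 0, "rz": 0, "gripper": 1}, {"tx": -0.096, "ty": 0, "tz": -0.078, "rx": 0, "ry": 0, "rz": 0, "gripper": 1}, {"tx": -0.096, "ty": 0.02, "tz": -0.078, "rx": 0, "ry": 0, "rz": 0, "gripper": 1}, {"tx": -0.096, "ty": 0.05, "tz": -0.078, "rx": 0, "ry": 0, "rz": 0, "gripper": 1}, {"tx": -0.08, "ty": 0.08, "tz": -0.07, "rx": 0, "ry": 0, "rz": 0, "gripper": 1}, {"tx": -0.05, "ty": 0.02, "tz": -0.04, "rx": 0, "ry": 0, "rz": 0, "gripper": 1}, {"tx": 0, "ty": 0, "tz": 0, "rx": 0, "ry": 0, "rz": 0, "gripper": 1}]}}

```text
time_s: 4.9
tool_pos: [0.5972, -0.3222, 0.2111]
tool_rot: [-1.313, -1.022, 1.024]
wrist_force: [0.4, 0.2, -0.5]
gripper_width: 0.0854
```

```bash
python3 - <<'E'
from h import *
grab('wrist','w2.png')
for n,z in(('sleeve_mid',.0405),):
    print(n,[(round(q['p'],2),np.round(np.array(q['position'])*[560,420],1),atz('wrist',q['position'],z)) for q in ctrl.spot_point('wrist',n)[:3]])
    print([(q['p'],atz('wrist',q['position'],z)) for q in ctrl.cut_out('wrist',n)[:2]])
plan(.6,-.331,.21,75.7)
E
```

```text
sleeve_mid [(0.9, array([55.9, 60. ]), array([ 0.377 , -0.5203,  0.0405])), (0.74, array([ 62.8, 150.4]), array([ 0.4813, -0.5397,  0.0405])), (0.71, array([267.9, 199.7]), array([ 0.5972, -0.3291,  0.0405]))]
[(0.89, array([ 0.3822, -0.5114,  0.0405])), (0.86, array([ 0.5972, -0.3299,  0.0405]))]
t 5.05 pos [ 0.5975 -0.3204  0.215 ] head 75.83 y [ 0.0004  0.     -1.    ] F [ 0.4706  0.5296 -0.0335] w 0.0853
shift/0.4 (tool axes, unturned): [-0.0241  0.0125 -0.0126]
turn/(pi/4): [0.0004 0.0028 0.0002]
```

View pics/w2.png

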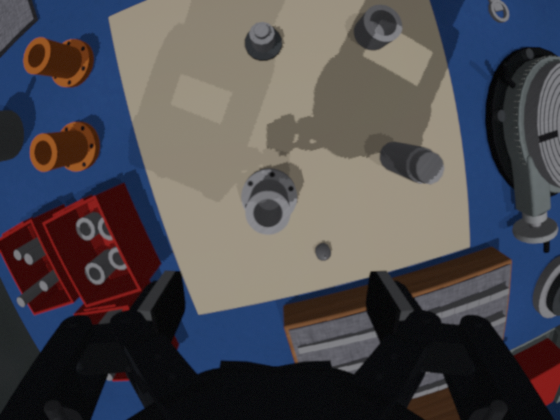

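View pics/w1.png

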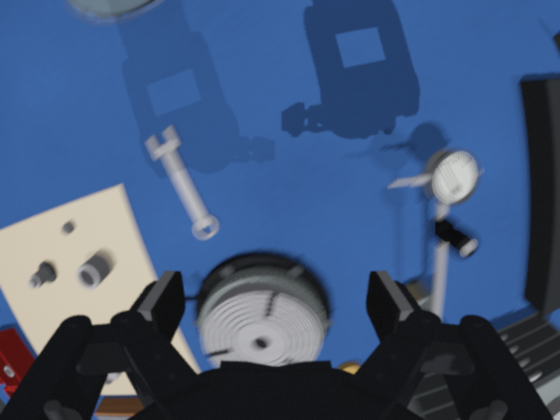

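w2: the sleeve's bore is at (268,211) with its flange below it. The pin is at (425,165), the plug at (264,40), and a cone at (323,252) to the right of the sleeve. w1: the plate's centre hole is at about (262,342), the dial at (453,177), and the knob at about (470,245).

```bash
cat >> h.py <<'E'
def project(cam,P,st=None):
    i=ctrl.camera_info(cam)
    if cam=='wrist':
        st=st or ctrl.state();Q=R.from_rotvec(st['tool_rot']).as_matrix();T=np.array(i['tool_from_camera'])
        p=((P-np.array(st['tool_pos']))@Q-T[:3,3])@T[:3,:3]
        rr=np.hypot(p[...,0],p[...,1]);th=np.arctan2(rr,-p[...,2]);k=th/rr
        return np.stack([i['cx']+i['fx']*p[...,0]*k,i['cy']-i['fy']*p[...,1]*k],-1)
    p=(P-np.array(i['xyz']))@R.from_rotvec(i['orientation']).as_matrix()
    return np.stack([i['cx']-i['fx']*p[...,0]/p[...,2],i['cy']+i['fy']*p[...,1]/p[...,2]],-1)
def top(cam,im,c,z,half=.1,mm=.5,st=None):
    "rectified map at height z: col -> +x, row -> -y, mm per pixel"
    n=int(2000*half/mm);a=(np.arange(n)-n/2)*mm/1000
    X,Y=np.meshgrid(c[0]+a,c[1]-a)
    uv=project(cam,np.stack([X,Y,0*X+z],-1),st).astype(np.float32)
    return cv2.remap(im,uv[...,0],uv[...,1],cv2.INTER_LINEAR)
E
python3 - <<'E'
from h import *
print(project('scene',np.array([.573,.0573,.075])))
st=ctrl.state();c=(.578,.052);T=[]
for cam in('scene','side'):
    t=top(cam,cv2.imread(f'pics/{cam}0.png'),c,.075);T.append(t)
    g=cv2.GaussianBlur(cv2.cvtColor(t,6),(0,0),1.5)
    h=cv2.HoughCircles(g,cv2.HOUGH_GRADIENT_ALT,1.5,5,param1=100,param2=.5,minRadius=30,maxRadius=175)
    if h is not None: print(cam,[(c[0]+(x-200)*.0005,c[1]-(y-200)*.0005,r*.5) for x,y,r in h.reshape(-1,h.shape[-1])[:8,:3]])
w=cv2.imread('pics/w2.png')
for z,lo,hi in((.078,10,45),(.015,45,70)):
    t=top('wrist',w,(.598,-.329),z,half=.06,st=st)
    t=cv2.resize(t,(400,400));
    g=cv2.GaussianBlur(cv2.cvtColor(t,6),(0,0),2);s=.12/400
    h=cv2.HoughCircles(g,cv2.HOUGH_GRADIENT_ALT,1.5,5,param1=100,param2=.4,minRadius=int(lo*.0005/s),maxRadius=int(hi*.0005/s))
    if h is not None: print(z,[(.598+(x-200)*s,-.329-(y-200)*s,r*s*1000) for x,y,r in h.reshape(-1,h.shape[-1])[:6,:3]])
    cv2.line(t,(200,0),(200,400),(0,0,255));cv2.line(t,(0,200),(400,200),(0,0,255));T.append(t)
for t in T[:2]: cv2.line(t,(200,0),(200,400),(0,0,255));cv2.line(t,(0,200),(400,200),(0,0,255));cv2.circle(t,(200,200),160,(0,0,255))
o=np.vstack([np.hstack(T[:2]),np.hstack(T[2:])])
cv2.imwrite('pics/top.png',cv2.resize(o,(600,600)))
E
```

```text
[321.263  213.5019]
0.078 [(np.float32(0.60055), np.float32(-0.32975), np.float32(12.818339)), (np.float32(0.57715), np.float32(-0.3077), np.float32(17.242733)), (np.float32(0.64779997), np.float32(-0.28925), np.float32(8.372843))]
```

View pics/top.png

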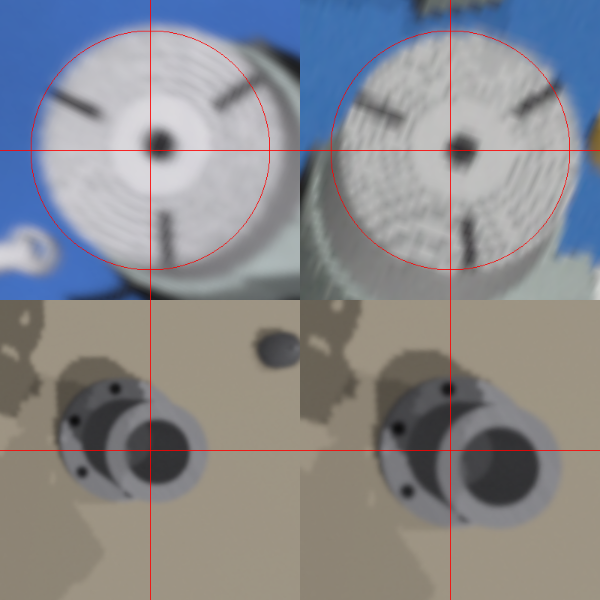

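The rectified views put the plate's hole at about (0.585, 0.054) and the sleeve's bore at about (0.600, −0.330). Going down to grasp.

>>> {"method": "drive_tool", "body": {"deltas": [{"tx": -0.0217, "ty": 0.03, "tz": -0.012, "rx": 0, "ry": 0.003, "rz": 0, "gripper": 1}, {"tx": 0, "ty": 0.09, "tz": 0, "rx": 0, "ry": 0, "rz": 0, "gripper": 1}, {"tx": 0, "ty": 0.1, "tz": 0, "rx": 0, "ry": 0, "rz": 0, "gripper": 1}, {"tx": 0, "ty": 0.1, "tz": 0, "rx": 0, "ry": 0, "rz": 0, "gripper": 1}, {"tx": 0, "ty": 0.09, "tz": 0, "rx": 0, "ry": 0, "rz": 0, "gripper": 1}, {"tx": 0, "ty": 0.045, "tz": 0, "rx": 0, "ry": 0, "rz": 0, "gripper": 1}, {"tx": 0, "ty": 0, "tz": 0, "rx": 0, "ry": 0, "rz": 0, "gripper": 1}, {"tx": 0, "ty": 0, "tz": 0, "rx": 0, "ry": 0, "rz": 0, "gripper": 0.3}, {"tx": 0, "ty": 0, "tz": 0, "rx": 0, "ry": 0, "rz": 0, "gripper": 0.3}, {"tx": 0, "ty": 0, "tz": 0, "rx": 0, "ry": 0, "rz": 0, "gripper": 0.3}, {"tx": 0, "ty": 0, "tz": 0, "rx": 0, "ry": 0, "rz": 0, "gripper": 0.3}, {"tx": 0, "ty": 0, "tz": 0, "rx": 0, "ry": 0, "rz": 0, "gripper": 0.3}], "newtons": 50}}

```text
time_s: 6.25
tool_pos: [0.6008, -0.3321, 0.0353]
tool_rot: [-1.321, -1.023, 1.02]
wrist_force: [0.1, 3.6, 5.7]
gripper_width: 0.0392
```

```bash
python3 - <<'E'
from h import *
plan(.585,.053,.17,75.7)
grab('wrist','w3.png')
E
```

```text
t 6.25 pos [ 0.6008 -0.3321  0.0353] head 75.55 y [ 0.0033 -0.0011 -1.    ] F [0.0858 3.6385 5.7182] w 0.0392
shift/0.4 (tool axes, unturned): [ 0.9223 -0.3381  0.2773]
turn/(pi/4): [ 0.0045 -0.0034 -0.0004]
```

View pics/w3.png

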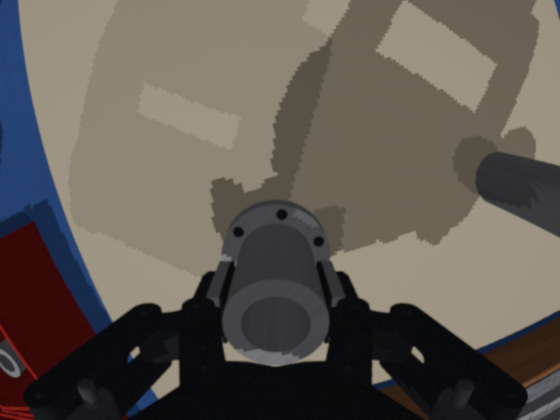

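w3: the sleeve is held upright between the fingers, bore at (275,325), and the pads are above the flange. Lifting and carrying it over.

>>> {"method": "drive_tool", "body": {"deltas": [{"tx": 0, "ty": -0.05, "tz": 0, "rx": 0, "ry": 0, "rz": 0, "gripper": 0.3}, {"tx": 0, "ty": -0.09, "tz": 0, "rx": 0, "ry": 0, "rz": 0, "gripper": 0.3}, {"tx": 0, "ty": -0.11, "tz": 0, "rx": 0, "ry": 0, "rz": 0, "gripper": 0.3}, {"tx": 0, "ty": -0.1, "tz": 0, "rx": 0.004, "ry": -0.003, "rz": 0, "gripper": 0.3}, {"tx": 0.04, "ty": -0.06, "tz": 0.01, "rx": 0, "ry": 0, "rz": 0, "gripper": 0.3}, {"tx": 0.08, "ty": 0, "tz": 0.025, "rx": 0, "ry": 0, "rz": 0, "gripper": 0.3}, {"tx": 0.1, "ty": 0, "tz": 0.03, "rx": 0, "ry": 0, "rz": 0, "gripper": 0.3}, {"tx": 0.1, "ty": 0, "tz": 0.03, "rx": 0, "ry": 0, "rz": 0, "gripper": 0.3}, {"tx": 0.1, "ty": 0, "tz": 0.03, "rx": 0, "ry": 0, "rz": 0, "gripper": 0.3}, {"tx": 0.1, "ty": 0, "tz": 0.03, "rx": 0, "ry": 0, "rz": 0, "gripper": 0.3}, {"tx": 0.1, "ty": 0, "tz": 0.03, "rx": 0, "ry": 0, "rz": 0, "gripper": 0.3}, {"tx": 0.1, "ty": 0, "tz": 0.03, "rx": 0, "ry": 0, "rz": 0, "gripper": 0.3}, {"tx": 0.1, "ty": 0, "tz": 0.03, "rx": 0, "ry": 0, "rz": 0, "gripper": 0.3}, {"tx": 0.07, "ty": 0.03, "tz": 0.022, "rx": 0, "ry": 0, "rz": 0, "gripper": 0.3}, {"tx": 0.032, "ty": 0.042, "tz": 0.01, "rx": 0, "ry": 0, "rz": 0, "gripper": 0.3}, {"tx": 0, "ty": 0, "tz": 0, "rx": 0, "ry": 0, "rz": 0, "gripper": 0.3}, {"tx": 0, "ty": 0, "tz": 0, "rx": 0, "ry": 0, "rz": 0, "gripper": 0.3}]}}

```text
time_s: 8.0
tool_pos: [0.5823, 0.0528, 0.1674]
tool_rot: [-1.314, -1.02, 1.026]
wrist_force: [0.0, -1.0, -5.1]
gripper_width: 0.0392
```

```bash
python3 - <<'E'
from h import *
plan(.585,.053,.108,75.7)
st=ctrl.state()
w=grab('wrist','w4.png')[:,:,::-1]
t=cv2.resize(top('wrist',np.ascontiguousarray(w),(.585,.053),.075,half=.12,st=st),(480,480))
cv2.circle(t,(240,240),160,(0,0,255))
cv2.imwrite('pics/top2.png',t)
E
```

```text
t 8.0 pos [0.5823 0.0528 0.1674] head 75.72 y [-0.0047  0.0004 -1.    ] F [ 0.0442 -0.9767 -5.0567] w 0.0392
shift/0.4 (tool axes, unturned): [ 0.0022  0.1485 -0.0071]
turn/(pi/4): [-0.006   0.0005 -0.001 ]
```

View pics/top2.png

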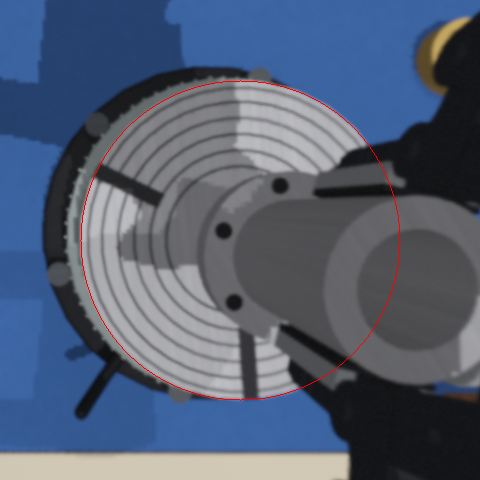

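The rectified wrist view shows the plate's rim lying exactly on the 160 mm circle drawn about (0.585, 0.053). Lowering.

>>> {"method": "drive_tool", "body": {"deltas": [{"tx": 0.0022, "ty": 0.06, "tz": -0.0071, "rx": -0.006, "ry": 0, "rz": -0.001, "gripper": 0.3}, {"tx": 0, "ty": 0.05, "tz": 0, "rx": 0, "ry": 0, "rz": 0, "gripper": 0.3}, {"tx": 0, "ty": 0.02, "tz": 0, "rx": 0, "ry": 0, "rz": 0, "gripper": 0.3}, {"tx": 0, "ty": 0, "tz": 0, "rx": 0, "ry": 0, "rz": 0, "gripper": 0.3}, {"tx": 0, "ty": 0, "tz": 0, "rx": 0, "ry": 0, "rz": 0, "gripper": 0.3}]}}

```text
time_s: 8.55
tool_pos: [0.5869, 0.0525, 0.1173]
tool_rot: [-1.32, -1.026, 1.02]
wrist_force: [0.8, -0.2, -5.7]
gripper_width: 0.039
```

```bash
python3 - <<'E'
from h import *
plan(.585,.053,.1075,75.7)
E
```

```text
t 8.55 pos [0.5869 0.0525 0.1173] head 75.65 y [ 0.0037  0.0001 -1.    ] F [ 0.766  -0.2058 -5.7169] w 0.039
shift/0.4 (tool axes, unturned): [0.     0.0246 0.005 ]
turn/(pi/4): [ 0.0046 -0.0012  0.0013]
```

>>> {"method": "drive_tool", "body": {"deltas": [{"tx": 0, "ty": 0.012, "tz": 0.0025, "rx": 0.002, "ry": 0, "rz": 0, "gripper": 0.3}, {"tx": 0, "ty": 0.006, "tz": 0, "rx": 0, "ry": 0, "rz": 0, "gripper": 0.3}, {"tx": 0, "ty": 0.004, "tz": 0, "rx": 0, "ry": 0, "rz": 0, "gripper": 0.3}, {"tx": 0, "ty": 0, "tz": 0, "rx": 0, "ry": 0, "rz": 0, "gripper": 0.3}]}}

```text
time_s: 8.95
tool_pos: [0.5851, 0.0534, 0.1074]
tool_rot: [-1.317, -1.024, 1.023]
wrist_force: [-0.6, -0.4, -6.3]
gripper_width: 0.0391
```

```bash
python3 - <<'E'
from h import *
plan(.585,.053,.1075,75.7)
E
```

```text
t 8.95 pos [0.5851 0.0534 0.1074] head 75.7 y [ 0.0005  0.0007 -1.    ] F [-0.6332 -0.3638 -6.3208] w 0.0391
shift/0.4 (tool axes, unturned): [-0.0011 -0.0002  0.0001]
turn/(pi/4): [ 0.0004 -0.      0.001 ]
```

Not on yet, since the wrist force still shows the full weight. Lowering in 1 mm steps.

>>> {"method": "drive_tool", "body": {"deltas": [{"tx": 0, "ty": 0.0025, "tz": 0, "rx": 0, "ry": 0, "rz": 0, "gripper": 0.3}, {"tx": 0, "ty": 0, "tz": 0, "rx": 0, "ry": 0, "rz": 0, "gripper": 0.3}, {"tx": 0, "ty": 0, "tz": 0, "rx": 0, "ry": 0, "rz": 0, "gripper": 0.3}]}}

```text
time_s: 9.25
tool_pos: [0.5852, 0.0534, 0.1073]
tool_rot: [-1.317, -1.024, 1.023]
wrist_force: [-5.0, 0.4, 4.7]
gripper_width: 0.0387
```

>>> {"method": "drive_tool", "body": {"deltas": [{"tx": 0, "ty": 0.0025, "tz": 0, "rx": 0, "ry": 0, "rz": 0, "gripper": 0.3}, {"tx": 0, "ty": 0, "tz": 0, "rx": 0, "ry": 0, "rz": 0, "gripper": 0.3}, {"tx": 0, "ty": 0, "tz": 0, "rx": 0, "ry": 0, "rz": 0, "gripper": 0.3}]}}

```text
time_s: 9.55
tool_pos: [0.5853, 0.0534, 0.1073]
tool_rot: [-1.317, -1.024, 1.023]
wrist_force: [-8.6, 2.2, 10.0]
gripper_width: 0.0388
```

>>> {"method": "drive_tool", "body": {"deltas": [{"tx": 0, "ty": -0.003, "tz": 0, "rx": 0, "ry": 0, "rz": 0, "gripper": 0.3}, {"tx": 0, "ty": 0, "tz": 0, "rx": 0, "ry": 0, "rz": 0, "gripper": 0.6}, {"tx": 0, "ty": 0, "tz": 0, "rx": 0, "ry": 0, "rz": 0, "gripper": 0.9}, {"tx": 0, "ty": 0, "tz": 0, "rx": 0, "ry": 0, "rz": 0, "gripper": 0.9}, {"tx": 0, "ty": 0, "tz": 0, "rx": 0, "ry": 0, "rz": 0, "gripper": 0.9}, {"tx": 0, "ty": 0, "tz": 0, "rx": 0, "ry": 0, "rz": 0, "gripper": 0.9}, {"tx": 0, "ty": -0.05, "tz": 0, "rx": 0, "ry": 0, "rz": 0, "gripper": 0.9}, {"tx": 0, "ty": -0.1, "tz": 0, "rx": 0, "ry": 0, "rz": 0, "gripper": 0.9}, {"tx": 0, "ty": -0.12, "tz": 0, "rx": 0, "ry": 0, "rz": 0, "gripper": 0.9}, {"tx": 0, "ty": -0.12, "tz": 0, "rx": 0, "ry": 0, "rz": 0, "gripper": 0.9}, {"tx": 0, "ty": -0.05, "tz": 0, "rx": 0, "ry": 0, "rz": 0, "gripper": 0.9}, {"tx": 0, "ty": 0, "tz": 0, "rx": 0, "ry": 0, "rz": 0, "gripper": 0.9}]}}

```text
time_s: 10.75
tool_pos: [0.587, 0.053, 0.2874]
tool_rot: [-1.323, -1.03, 1.018]
wrist_force: [0.3, -0.4, -0.6]
gripper_width: 0.0771
```

```bash
python3 - <<'E'
from h import *
plan(.471,.303,.28,84.3)
st=ctrl.state()
w=np.ascontiguousarray(grab('wrist','w5.png')[:,:,::-1])
s=ctrl.spot_point('wrist','sleeve_mid');print([(q['p'],atz('wrist',q['position'],.1125,st)) for q in s])
t1=cv2.resize(top('wrist',w,(.585,.053),.075,half=.12,st=st),(400,400));cv2.circle(t1,(200,200),133,(0,0,255));cv2.circle(t1,(200,200),50,(0,0,255))
t2=cv2.resize(top('wrist',w,(.585,.053),.150,half=.12,st=st),(400,400));cv2.circle(t2,(200,200),33,(0,0,255))
cv2.imwrite('pics/top3.png',np.hstack([t1,t2]))
E
```

```text
t 10.75 pos [0.587  0.053  0.2874] head 75.69 y [ 0.0091 -0.0001 -1.    ] F [ 0.3346 -0.3948 -0.5528] w 0.0771
shift/0.4 (tool axes, unturned): [0.5338 0.0158 0.4357]
turn/(pi/4): [ 0.0114 -0.1913  0.0018]
[(0.61, array([0.5844, 0.0553, 0.1125]))]
```

View pics/top3.png

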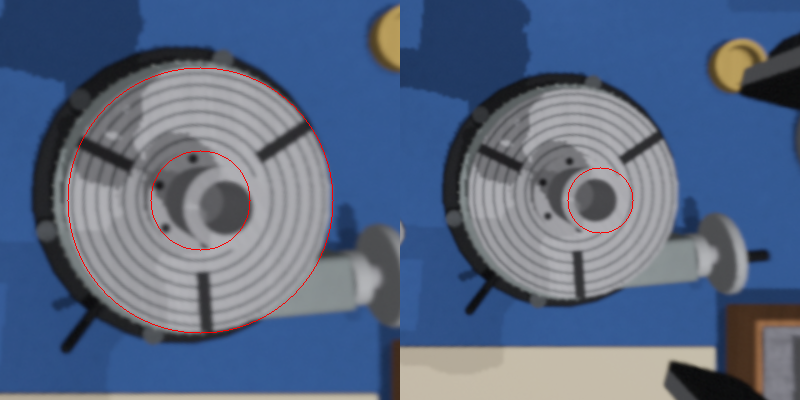

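The sleeve stands centred: the flange lies on the 60 mm circle, the bore is within about 2 mm of centre, and the rim is on the 160 mm circle. On to the knob.

>>> {"method": "drive_tool", "body": {"deltas": [{"tx": 0.05, "ty": 0, "tz": 0.04, "rx": 0.006, "ry": 0, "rz": 0, "gripper": 0.9}, {"tx": 0.09, "ty": 0, "tz": 0.075, "rx": 0, "ry": 0, "rz": 0, "gripper": 0.9}, {"tx": 0.09, "ty": 0, "tz": 0.075, "rx": 0, "ry": 0, "rz": 0, "gripper": 0.9}, {"tx": 0.09, "ty": 0, "tz": 0.075, "rx": 0, "ry": 0, "rz": 0, "gripper": 0.9}, {"tx": 0.09, "ty": 0, "tz": 0.075, "rx": 0, "ry": 0, "rz": 0, "gripper": 0.9}, {"tx": 0.08, "ty": 0, "tz": 0.066, "rx": 0, "ry": 0, "rz": 0, "gripper": 0.9}, {"tx": 0.044, "ty": 0, "tz": 0.03, "rx": 0, "ry": 0, "rz": 0, "gripper": 0.9}, {"tx": 0, "ty": 0, "tz": 0, "rx": 0, "ry": -0.1, "rz": 0, "gripper": 0.9}, {"tx": 0, "ty": 0, "tz": 0, "rx": 0, "ry": -0.09, "rz": 0, "gripper": 0.9}, {"tx": 0, "ty": 0, "tz": 0, "rx": 0, "ry": 0, "rz": 0, "gripper": 0.8}, {"tx": 0, "ty": 0, "tz": 0, "rx": 0, "ry": 0, "rz": 0, "gripper": 0.8}]}}

```text
time_s: 11.95
tool_pos: [0.4681, 0.3029, 0.2814]
tool_rot: [-1.25, -1.128, 1.137]
wrist_force: [-0.1, 0.4, -0.2]
gripper_width: 0.0685
```

```bash
python3 - <<'E'
from h import *
plan(.471,.303,.16,84.3)
st=ctrl.state()
w=np.ascontiguousarray(grab('wrist','w6.png')[:,:,::-1])
for n,z in(('knob_grip',.142),('dial_centre',.12),('ball',.12),('column_axis',.12)):
    print(n,[(round(q['p'],2),np.round(np.array(q['position'])*[560,420],1),atz('wrist',q['position'],z,st)) for q in ctrl.spot_point('wrist',n)[:2]])
E
```

```text
t 11.95 pos [0.4681 0.3029 0.2814] head 84.14 y [-0.0074  0.0007 -1.    ] F [-0.1403  0.3665 -0.235 ] w 0.0685
shift/0.4 (tool axes, unturned): [ 0.0009  0.3034 -0.0094]
turn/(pi/4): [-0.0095 -0.0035 -0.    ]
knob_grip [(0.77, array([273.2, 213.4]), array([0.4731, 0.2997, 0.142 ]))]
dial_centre [(0.81, array([274.6, 140.3]), array([0.409 , 0.3076, 0.12  ]))]
ball [(0.47, array([203.7, 141. ]), array([0.4016, 0.2408, 0.12  ])), (0.27, array([101.4, 293. ]), array([0.5557, 0.0838, 0.12  ]))]
column_axis [(0.82, array([273.9, 337.4]), array([0.6266, 0.2841, 0.12  ])), (0.69, array([101.7, 294.9]), array([0.5583, 0.0833, 0.12  ]))]
```

View pics/w6.png

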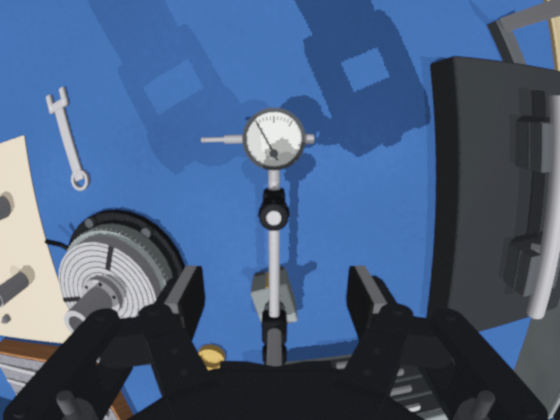

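w6: the dial is at (274,139) with its hand at the rest mark (left). The knob is at (273,217), the arm runs straight down the image to the column at (274,337), and the ball is at (204,141). Grasping the knob with the jaws across the arm.

>>> {"method": "drive_tool", "body": {"deltas": [{"tx": -0.004, "ty": 0.04, "tz": -0.0105, "rx": -0.005, "ry": 0.007, "rz": 0, "gripper": 0.8}, {"tx": 0, "ty": 0.09, "tz": 0, "rx": 0, "ry": 0, "rz": 0, "gripper": 0.8}, {"tx": 0, "ty": 0.1, "tz": 0, "rx": 0, "ry": 0, "rz": 0, "gripper": 0.8}, {"tx": 0, "ty": 0.09, "tz": 0, "rx": 0, "ry": 0, "rz": 0, "gripper": 0.8}, {"tx": 0, "ty": 0.045, "tz": 0, "rx": 0, "ry": 0, "rz": 0, "gripper": 0.8}, {"tx": 0, "ty": 0.01, "tz": 0, "rx": 0, "ry": 0, "rz": 0, "gripper": 0.8}, {"tx": 0, "ty": 0, "tz": 0, "rx": 0, "ry": 0, "rz": 0, "gripper": 0.8}, {"tx": 0, "ty": 0, "tz": 0, "rx": 0, "ry": 0, "rz": 0, "gripper": 0.8}]}}

```text
time_s: 13.0
tool_pos: [0.4738, 0.3019, 0.1351]
tool_rot: [-1.257, -1.133, 1.128]
wrist_force: [0.2, -0.2, 0.9]
gripper_width: 0.0683
```

```bash
python3 - <<'E'
from h import *
plan(.4725,.3008,.128,83.8)
E
```

```text
t 13.0 pos [0.4738 0.3019 0.1351] head 83.91 y [ 0.0023  0.0026 -1.    ] F [ 0.2356 -0.1882  0.8826] w 0.0683
shift/0.4 (tool axes, unturned): [-0.0031  0.0177  0.003 ]
turn/(pi/4): [0.0026 0.0025 0.0036]
```

>>> {"method": "drive_tool", "body": {"deltas": [{"tx": -0.0031, "ty": 0.012, "tz": 0.002, "rx": 0, "ry": 0, "rz": 0, "gripper": 0.8}, {"tx": 0, "ty": 0, "tz": 0, "rx": 0, "ry": 0, "rz": 0, "gripper": 0.5}, {"tx": 0, "ty": 0, "tz": 0, "rx": 0, "ry": 0, "rz": 0, "gripper": 0.2}, {"tx": 0, "ty": 0, "tz": 0, "rx": 0, "ry": 0, "rz": 0, "gripper": 0.2}, {"tx": 0, "ty": 0, "tz": 0, "rx": 0, "ry": 0, "rz": 0, "gripper": 0.2}, {"tx": 0, "ty": 0, "tz": 0, "rx": 0, "ry": 0, "rz": 0, "gripper": 0.2}], "newtons": 30}}

```text
time_s: 13.6
tool_pos: [0.4719, 0.3006, 0.1291]
tool_rot: [-1.256, -1.132, 1.129]
wrist_force: [-2.1, 0.8, 3.1]
gripper_width: 0.0251
```

>>> {"method": "drive_tool", "body": {"deltas": [{"tx": -0.017, "ty": 0, "tz": -0.0004, "rx": 0, "ry": -0.0556, "rz": 0, "gripper": 0.2}, {"tx": -0.0338, "ty": 0, "tz": -0.0015, "rx": 0, "ry": -0.1111, "rz": 0, "gripper": 0.2}, {"tx": -0.0338, "ty": 0, "tz": -0.0015, "rx": 0, "ry": -0.1111, "rz": 0, "gripper": 0.2}, {"tx": -0.0338, "ty": 0, "tz": -0.0015, "rx": 0, "ry": -0.1111, "rz": 0, "gripper": 0.2}]}}

```text
time_s: 14.0
tool_pos: [0.4743, 0.2536, 0.1291]
tool_rot: [-1.105, -1.359, 1.354]
wrist_force: [1.9, 3.1, 1.5]
gripper_width: 0.0249
```

```bash
python3 - <<'E'
from h import *
a=np.radians(173.8+17.5);plan(.6266+.155*np.cos(a),.2841+.155*np.sin(a),.13,83.8+17.5)
E
```

```text
t 14.0 pos [0.4743 0.2536 0.1291] head 101.61 y [ 0.0009  0.0035 -1.    ] F [1.9434 3.1461 1.4589] w 0.0249
shift/0.4 (tool axes, unturned): [ 0.0002 -0.0023 -0.0007]
turn/(pi/4): [0.002  0.0069 0.0042]
```

>>> {"method": "drive_tool", "body": {"deltas": [{"tx": -0.0338, "ty": 0, "tz": -0.0015, "rx": 0, "ry": -0.1111, "rz": 0, "gripper": 0.2}, {"tx": -0.0338, "ty": 0, "tz": -0.0015, "rx": 0, "ry": -0.1111, "rz": 0, "gripper": 0.2}, {"tx": -0.0338, "ty": 0, "tz": -0.0015, "rx": 0, "ry": -0.1111, "rz": 0, "gripper": 0.2}, {"tx": -0.0338, "ty": 0, "tz": -0.0015, "rx": 0, "ry": -0.1111, "rz": 0, "gripper": 0.2}, {"tx": -0.0338, "ty": 0, "tz": -0.0015, "rx": 0, "ry": -0.1111, "rz": 0, "gripper": 0.2}, {"tx": -0.0338, "ty": 0, "tz": -0.0015, "rx": 0, "ry": -0.1111, "rz": 0, "gripper": 0.2}, {"tx": -0.0338, "ty": 0, "tz": -0.0015, "rx": 0, "ry": -0.1111, "rz": 0, "gripper": 0.2}, {"tx": -0.0338, "ty": 0, "tz": -0.0015, "rx": 0, "ry": -0.1111, "rz": 0, "gripper": 0.2}, {"tx": 0, "ty": 0, "tz": 0, "rx": 0, "ry": 0, "rz": 0, "gripper": 0.2}, {"tx": 0, "ty": 0, "tz": 0, "rx": 0, "ry": 0, "rz": 0, "gripper": 0.2}]}}

```text
time_s: 15.0
tool_pos: [0.5305, 0.1626, 0.1291]
tool_rot: [-0.645, -1.834, 1.83]
wrist_force: [5.2, -0.1, 3.4]
gripper_width: 0.0253
```

```bash
python3 - <<'E'
from h import *
a=np.radians(173.8+57.5);plan(.6266+.155*np.cos(a),.2841+.155*np.sin(a),.13,83.8+57.5)
st=ctrl.state();p=st['tool_pos'];print('arm ang from TCP',np.degrees(np.arctan2(p[1]-.2841,p[0]-.6266))%360)
w=np.ascontiguousarray(grab('wrist','w7.png')[:,:,::-1])
for n,z in(('ball',.12),('sleeve_mid',.1125),('dial_centre',.12)):
    print(n,[(round(q['p'],2),np.round(np.array(q['position'])*[560,420],1),atz('wrist',q['position'],z,st)) for q in ctrl.spot_point('wrist',n)[:2]])
# case seen level: rectified dial face at z=.132, aligned with the arm
a=np.radians(231.3);print(project('wrist',np.array([.6266+.22*np.cos(a),.2841+.22*np.sin(a),.132]),st))
E
```

```text
t 15.0 pos [0.5305 0.1626 0.1291] head 141.31 y [ 0.0025  0.0014 -1.    ] F [ 5.2086 -0.0695  3.3584] w 0.0253
shift/0.4 (tool axes, unturned): [ 0.0023 -0.0024  0.0002]
turn/(pi/4): [ 0.0033  0.0002 -0.0013]
arm ang from TCP 231.64086366063864
ball [(0.75, array([139.1, 147.4]), array([0.5418, 0.0703, 0.12  ]))]
sleeve_mid [(0.57, array([ 76.5, 173.4]), array([0.5848, 0.0516, 0.1125]))]
dial_centre []
[275.7983 144.5049]
```

View pics/w7.png

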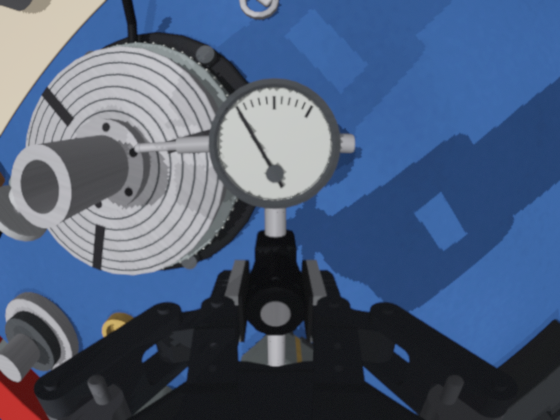

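w7: the hand pivots at (276,173) with its tip at (238,108), about 30° left of outward, which is the rest mark. The ball at (138,148) is still clear of the sleeve at (75,175).

```bash
cat >> h.py <<'E'
def hand(im,px=276,py=173):
    "hand angle, deg clockwise from image-up, about the pivot"
    g=cv2.cvtColor(im,cv2.COLOR_RGB2GRAY).astype(np.float32)
    A=np.arange(-40,40.1,.5);rr=np.arange(16,52,1.)
    X=(px+np.outer(np.sin(np.radians(A)),rr)).astype(np.float32);Y=(py-np.outer(np.cos(np.radians(A)),rr)).astype(np.float32)
    m=cv2.remap(g,X,Y,cv2.INTER_LINEAR).mean(1);w=np.clip(np.median(m)-m-15,0,None)
    k=np.argmax(w);s=slice(max(0,k-8),k+9)
    return round(float((A[s]*w[s]).sum()/w[s].sum()),2),round(float(w.max()),1)
E
python3 -c "
from h import *
print(hand(cv2.imread('pics/w7.png')[:,:,::-1].copy()))"
```

```text
(-32.37, 121.9)
```

>>> {"method": "drive_tool", "body": {"deltas": [{"tx": -0.017, "ty": 0, "tz": -0.0004, "rx": 0, "ry": -0.0556, "rz": 0, "gripper": 0.2}, {"tx": -0.0135, "ty": 0, "tz": -0.0003, "rx": 0, "ry": -0.0444, "rz": 0, "gripper": 0.2}, {"tx": 0, "ty": 0, "tz": 0, "rx": 0, "ry": 0, "rz": 0, "gripper": 0.2}, {"tx": 0, "ty": 0, "tz": 0, "rx": 0, "ry": 0, "rz": 0, "gripper": 0.2}]}}

```text
time_s: 15.6
tool_pos: [0.5396, 0.1559, 0.129]
tool_rot: [-0.578, -1.884, 1.88]
wrist_force: [3.4, 0.9, 6.4]
gripper_width: 0.025
```

```bash
cat > read.py <<'E'
from h import *
st=ctrl.state();p=st['tool_pos'];plan(*p,None,st)
print('arm',np.degrees(np.arctan2(p[1]-.2841,p[0]-.6266))%360,'r',np.hypot(p[1]-.2841,p[0]-.6266))
im=grab('wrist','wlast.png');print('hand',hand(im))
E
python3 read.py
```

```text
t 15.6 pos [0.5396 0.1559 0.129 ] head 145.87 y [ 0.0011  0.002  -1.    ] F [3.4251 0.8893 6.3517] w 0.025
shift/0.4 (tool axes, unturned): [0. 0. 0.]
arm 235.8578242956583 r 0.15494085182727563
hand (-30.49, 126.3)
```

>>> {"method": "drive_tool", "body": {"deltas": [{"tx": -0.0035, "ty": 0, "tz": 0, "rx": 0, "ry": -0.0111, "rz": 0, "gripper": 0.2}, {"tx": -0.0035, "ty": 0, "tz": 0, "rx": 0, "ry": -0.0111, "rz": 0, "gripper": 0.2}, {"tx": 0, "ty": 0, "tz": 0, "rx": 0, "ry": 0, "rz": 0, "gripper": 0.2}, {"tx": 0, "ty": 0, "tz": 0, "rx": 0, "ry": 0, "rz": 0, "gripper": 0.2}]}}

```text
time_s: 16.05
tool_pos: [0.5414, 0.1547, 0.129]
tool_rot: [-0.562, -1.895, 1.89]
wrist_force: [1.4, 1.7, 6.6]
gripper_width: 0.0254
```

```bash
python3 read.py
```

```text
t 16.05 pos [0.5414 0.1547 0.129 ] head 146.87 y [-0.0002  0.0026 -1.    ] F [1.4168 1.7359 6.588 ] w 0.0254
shift/0.4 (tool axes, unturned): [0. 0. 0.]
arm 236.6567036630699 r 0.15492100317894808
hand (-29.9, 128.2)
```

>>> {"method": "drive_tool", "body": {"deltas": [{"tx": -0.0035, "ty": 0, "tz": 0, "rx": 0, "ry": -0.0111, "rz": 0, "gripper": 0.2}, {"tx": 0, "ty": 0, "tz": 0, "rx": 0, "ry": 0, "rz": 0, "gripper": 0.2}, {"tx": 0, "ty": 0, "tz": 0, "rx": 0, "ry": 0, "rz": 0, "gripper": 0.2}]}}

```text
time_s: 16.4
tool_pos: [0.5426, 0.1539, 0.129]
tool_rot: [-0.555, -1.9, 1.896]
wrist_force: [1.4, 2.7, 7.2]
gripper_width: 0.0253
```

```bash
python3 read.py
```

```text
t 16.4 pos [0.5426 0.1539 0.129 ] head 147.37 y [-0.0002  0.0027 -1.    ] F [1.3981 2.6643 7.2382] w 0.0253
shift/0.4 (tool axes, unturned): [0. 0. 0.]
arm 237.15365988646403 r 0.15491776715210848
hand (-29.83, 128.1)
```

>>> {"method": "drive_tool", "body": {"deltas": [{"tx": -0.0035, "ty": 0, "tz": 0, "rx": 0, "ry": -0.0111, "rz": 0, "gripper": 0.2}, {"tx": 0, "ty": 0, "tz": 0, "rx": 0, "ry": 0, "rz": 0, "gripper": 0.2}, {"tx": 0, "ty": 0, "tz": 0, "rx": 0, "ry": 0, "rz": 0, "gripper": 0.2}]}}

```text
time_s: 16.75
tool_pos: [0.5436, 0.1533, 0.129]
tool_rot: [-0.547, -1.906, 1.901]
wrist_force: [0.4, 2.5, 8.2]
gripper_width: 0.025
```

```bash
python3 read.py
```

```text
t 16.75 pos [0.5436 0.1533 0.129 ] head 147.86 y [-0.0007  0.0029 -1.    ] F [0.4214 2.5063 8.2203] w 0.025
shift/0.4 (tool axes, unturned): [0. 0. 0.]
arm 237.58907992152922 r 0.15492442281984928
hand (-22.83, 126.5)
```

>>> {"method": "drive_tool", "body": {"deltas": [{"tx": -0.0035, "ty": 0, "tz": 0, "rx": 0, "ry": -0.0111, "rz": 0, "gripper": 0.2}, {"tx": 0, "ty": 0, "tz": 0, "rx": 0, "ry": 0, "rz": 0, "gripper": 0.2}, {"tx": 0, "ty": 0, "tz": 0, "rx": 0, "ry": 0, "rz": 0, "gripper": 0.2}]}}

```text
time_s: 17.1
tool_pos: [0.5447, 0.1526, 0.129]
tool_rot: [-0.539, -1.911, 1.906]
wrist_force: [-0.3, 2.6, 8.1]
gripper_width: 0.0247
```

```bash
python3 read.py
```

```text
t 17.1 pos [0.5447 0.1526 0.129 ] head 148.36 y [-0.0009  0.0029 -1.    ] F [-0.3394  2.6274  8.1244] w 0.0247
shift/0.4 (tool axes, unturned): [0. 0. 0.]
arm 238.08897049680922 r 0.15492973981999172
hand (-11.8, 126.6)
```

>>> {"method": "drive_tool", "body": {"deltas": [{"tx": -0.0033, "ty": 0, "tz": 0, "rx": 0, "ry": -0.0105, "rz": 0, "gripper": 0.2}, {"tx": 0, "ty": 0, "tz": 0, "rx": 0, "ry": 0, "rz": 0, "gripper": 0.2}, {"tx": 0, "ty": 0, "tz": 0, "rx": 0, "ry": 0, "rz": 0, "gripper": 0.2}]}}

```text
time_s: 17.45
tool_pos: [0.5458, 0.1519, 0.129]
tool_rot: [-0.532, -1.916, 1.911]
wrist_force: [-0.2, 2.5, 8.0]
gripper_width: 0.0249
```

```bash
python3 read.py
```

```text
t 17.45 pos [0.5458 0.1519 0.129 ] head 148.83 y [-0.001   0.0029 -1.    ] F [-0.2457  2.5456  8.0259] w 0.0249
shift/0.4 (tool axes, unturned): [0. 0. 0.]
arm 238.55013669772498 r 0.15493602946685892
hand (-1.24, 127.4)
```

View pics/wlast.png

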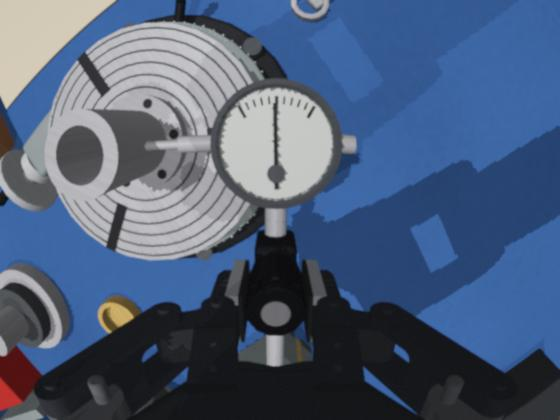

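The hand is on the middle mark at (276,100), pivot at (276,173), and the ball bears on the sleeve. Releasing.

>>> {"method": "drive_tool", "body": {"deltas": [{"tx": 0, "ty": 0, "tz": 0, "rx": 0, "ry": 0, "rz": 0, "gripper": 0.4}, {"tx": 0, "ty": 0, "tz": 0, "rx": 0, "ry": 0, "rz": 0, "gripper": 0.55}, {"tx": 0, "ty": 0, "tz": 0, "rx": 0, "ry": 0, "rz": 0, "gripper": 0.55}, {"tx": 0, "ty": 0, "tz": 0, "rx": 0, "ry": 0, "rz": 0, "gripper": 0.55}]}}

```text
time_s: 17.9
tool_pos: [0.5455, 0.1509, 0.1276]
tool_rot: [-0.53, -1.915, 1.913]
wrist_force: [-0.1, 1.2, 1.1]
gripper_width: 0.047
```

```bash
python3 read.py
```

```text
t 17.9 pos [0.5455 0.1509 0.1276] head 148.9 y [-0.0022  0.0013 -1.    ] F [-0.0625  1.1993  1.1245] w 0.047
shift/0.4 (tool axes, unturned): [0. 0. 0.]
arm 238.65989351446967 r 0.15593471580053841
hand (0.23, 130.9)
```

Still about mid-travel. Going straight up.

>>> {"method": "drive_tool", "body": {"deltas": [{"tx": 0, "ty": -0.03, "tz": 0, "rx": 0, "ry": 0, "rz": 0, "gripper": 0.55}, {"tx": 0, "ty": -0.06, "tz": 0, "rx": 0, "ry": 0, "rz": 0, "gripper": 0.55}, {"tx": 0, "ty": -0.1, "tz": 0, "rx": 0, "ry": 0, "rz": 0, "gripper": 0.55}, {"tx": 0, "ty": -0.1, "tz": 0, "rx": 0, "ry": 0, "rz": 0, "gripper": 0.55}, {"tx": 0, "ty": -0.03, "tz": 0, "rx": 0, "ry": 0, "rz": 0, "gripper": 0.55}, {"tx": 0, "ty": 0, "tz": 0, "rx": 0, "ry": 0, "rz": 0, "gripper": 0.55}, {"tx": 0, "ty": 0, "tz": 0, "rx": 0, "ry": 0, "rz": 0, "gripper": 0.55}]}}

```text
time_s: 18.65
tool_pos: [0.5457, 0.1507, 0.2553]
tool_rot: [-0.531, -1.915, 1.913]
wrist_force: [-0.3, -0.4, -1.0]
gripper_width: 0.0467
```

```bash
python3 - <<'E'
from h import *
st=ctrl.state();plan(*st['tool_pos'])
im=np.ascontiguousarray(grab('wrist','w9.png')[:,:,::-1])
print(ctrl.state()['time_s'],[(q['p'],atz('wrist',q['position'],.1125,st)) for q in ctrl.spot_point('wrist','sleeve_mid')[:2]])
a=cv2.resize(im,(560,420))
t=cv2.resize(top('wrist',im,(.585,.053),.075,half=.12,st=st),(300,300));cv2.circle(t,(150,150),100,(0,0,255));cv2.circle(t,(150,150),37,(0,0,255))
x=np.array([.6266+.22*np.cos(np.radians(238.6)),.2841+.22*np.sin(np.radians(238.6))])
d=cv2.resize(top('wrist',im,x,.132,half=.05,mm=.25,st=st),(300,300))
t=cv2.resize(np.hstack([t,d]),(400,200))
b=np.zeros((420,240,3),np.uint8);b[:200,:200]=t[:,:200];b[210:410,:200]=t[:,200:]
cv2.imwrite('pics/fin.png',np.hstack([a,b]))
E
```

```text
t 18.65 pos [0.5457 0.1507 0.2553] head 148.89 y [-0.002   0.0014 -1.    ] F [-0.2519 -0.443  -1.0037] w 0.0467
shift/0.4 (tool axes, unturned): [0. 0. 0.]
18.7 [(0.77, array([0.5827, 0.0522, 0.1125])), (0.64, array([0.5094, 0.1004, 0.1125]))]
```

View pics/fin.png

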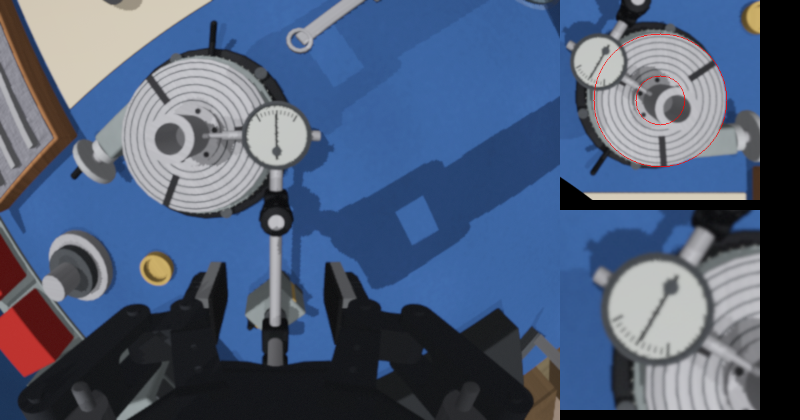

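The hand points straight outwards at (277,115), the sleeve stands centred, and the gripper is clear. Handing in.

```bash
python3 -c "
from station import ctrl
print(ctrl.job_done())"
```

```text
the job is handed in; nothing more can be done
None
```

I stood the big flanged sleeve upright, flange down, on the faceplate and let go of it. I then swung the gauge arm round by its knob until the ball bore on the sleeve with the plunger about half-way in. I handed the job in at about 19 s, with the gripper clear above everything.

- **Sleeve position:** in the last wrist picture it stands within about 2–3 mm of the plate centre, which I put at (0.585, 0.053). Camera calibration alone is worth about 2 mm of that.
- **Gauge reading:** after I let go of the knob, the hand read 0.2° from straight outwards, on the middle mark. The picture taken after backing off, checked by eye only, still shows it on the middle mark. At rest the hand had read about −30° against a nominal −28.5°. The plunger is therefore about 5 mm in, give or take roughly 0.3 mm, and it never came near the stop.
- **Disagreements:** the fixed cameras and the networks differed by up to about 1 cm on the plate centre. I settled it with the wrist view, where the 160 mm rim matched. The wrist force showed up to 8 N upward while I held the knob, well under the limits, and it went away on release.
- **Other parts:** I did not touch the other parts and tools on purpose, and nothing looked moved. I did not measure their positions again at the end.

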